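Pack the door-hanging tray

ROBOT

A 7-joint arm with a two-finger parallel gripper is mounted at the origin on the work surface. World frame = base frame: x ahead of the robot, y to its left, z up, the work surface at z = 0. Lengths are in m, angles in degrees, forces in N, time in s.
With the tool pointing down it reaches from about 0.4 to 0.875 m from the base axis. Payload 4.4 kg.
Tool frame: the origin (TCP) lies at the very end of the fingers, on their centre line; the grasp point (between the pads) lies 19 mm behind it; z points along the fingers, y is the line along which they close (so a half turn about z gives the same grasp; the last joint's range is limited). The gripper opens to 85 mm and grips with 20 to 120 N. Pads are 22 mm wide; open, the fingers measure 114 mm over their backs; the gripper's body (76 mm by 85 mm) begins 54 mm behind the grasp point. The pads swing forward as they close: fully open they stand 13 mm farther back than shut.
Start: joints at [72.663, 36.005, 2.206, 86.941, -1.547, 57.084, -1.146], TCP at [0.153, -0.632, 0.231] pointing down, gripper open.
Joint ranges: [-175.42, 175.42], [-21.48, 121.26], [-71.46, 75.88], [10.55, 141.38], [-63.04, 243.04], [13.31, 113.54], [-168.57, 168.57]. Speed limits (degrees/s): [147.25, 147.25, 180, 180, 180, 180, 180].

INTERFACE

Orientations are given as [roll, pitch, yaw] about the fixed x, y, z axes, in that order (R = Rz(yaw) Ry(pitch) Rx(roll)).
In Python, from plant import telemetry, vision, workorder gives the robot as it stands.
- The arm moves only by the tool send_rows, never from a script. Its argument "motion" is a list of rows, each a list of 5 numbers: the gripper's target within -1 to 1 (shut at 1, half-way at 0, fully open at -1), then the shift along the world's x, y, z in units of 10 cm (1.0 is 10 cm), then the turn about the world's z in units of pi/2 rad (1.0 is pi/2 rad). A call has 1 to 5 rows; each row is the pose to reach, as a shift and turn from the pose commanded when the call began; what a row does not reach only later rows make up. A row lasts 1/10 s, in which the tool goes at most 50 mm and 8.59 degrees, less where a joint would pass 70% of its speed; a pose out of reach is approached as far as the arm can. A call with a number of a shift or a turn outside -1 to 1 is refused whole. A call with a gripper value outside its range is refused whole. The fingers move at their own pace and stop on an object; "newtons" is the grip in N (left out, the last holds). Time passes only in rows, so rows that repeat a pose let the fingers close. It gives the time, the measured TCP pose, the force, the opening and the grip force at its end, in the units of the state.
- telemetry.read_state(): the state, without advancing time (a new reading comes with each control period).
- vision.read_camera(name): name is "side" or "top" or "wrist"; returns a dict with "image" (480x640x3 uint8, red, green, blue), "fovy" (degrees; the focal length in pixels is half the picture's height over the tangent of half this angle, whatever the lens; pixels are square), "cx", "cy" (the principal point, pixels), "R" (3x3) and "t" (3): a world point X has camera coordinates R X + t. Camera axes: x right, y down, z forward; pixel columns grow to the right and rows downward; lengths in m; the calibration is good to about 2 mm. A picture is of the moment at which its call begins. There is no depth.
- workorder.hand_in(): hands the job in; it is judged then, once.
The state is a dict: "time_s": time; "joint_pos": joint angles; "joint_vel": joint speeds; "joint_efforts": joint torques, N m; "tool_pos": TCP position; "orientation": TCP orientation; "wrist_force": force on the tool from outside, world axes, zero at the start; "moment": the same for the moment, N m; "grip_width": finger opening in m; "grip_force": force on a finger pad.
Only numpy, scipy, OpenCV 4.12 (cv2) and the standard library are available. Lean on these libraries where they do the work, as an engineer would, in place of code of your own. Each camera call takes 0.05 s, during which the arm holds its last target. There are 200 camera calls.

TASK

Pack the fitting tray for hanging a door: lay both butt hinges flat and side by side in the larger of the two short bays, lay the bradawl flat in the full-length bay, and stand the dished stand upright in the smallest bay with the round-bottomed screw pot seated upright in its dish. Leave the hasp plate, the tee hinge and the screwdriver where they lie.

Things in the scene. Friction and masses are not known exactly. Their poses are not given: they have to be found in the camera images.
- tray: fixed shallow brown wooden tray, 243 x 173 mm (x, y), 24 high, at any angle; floor and walls 6 mm thick. Origin: centre of its underside, z up. Bays, inside: full-length bay 231 x 70 mm, centre x 0, y -45.5 mm (for the bradawl); beside it the larger bay 140 x 85 mm, centre x -45.5, y +38 (for both butt hinges) and the smallest bay 85 x 85 mm, centre x +73, y +38 (for the stand).
- hinge_a_mid (a point): first brass butt hinge, folded, lying flat, 64 x 34 x 10 mm (x, y, z): rectangular leaves with screw holes and a round five-part knuckle along the whole of one long edge. The point is its centre, 5 mm above its underside; x along the 64 mm length, z up. The two are alike and interchangeable. 0.11 kg.
- hinge_b_mid (a point): second brass butt hinge, folded, lying flat, 64 x 34 x 10 mm (x, y, z): rectangular leaves with screw holes and a round five-part knuckle along the whole of one long edge. The point is its centre, 5 mm above its underside; x along the 64 mm length, z up. The two are alike and interchangeable. 0.11 kg.
- bradawl_mid (a point): bradawl, 120 mm long, lying down: bulging pear-shaped red handle, brass ferrule, thin round pointed steel spike. The point is the middle of the handle, 11 mm above the underside, near the centre of mass; x runs along the tool (butt end at x -35 mm, handle end +35, spike tip +85). Handle 22 mm wide and high; it does not roll.
- stand_mid (a point): dished stand: pale turned wooden cylinder, 50 mm across, 34 mm high, upright, with a conical dish in its top (42 mm across at the rim, narrowing to 18 mm at 20 mm depth). The point is its centre, 17 mm above its underside; z up. 0.05 kg.
- pot_mid (a point): screw pot: brown turned wooden pot with fixed lid and knob, 43 mm across, 50 mm high, upright on a domed underside with a 16 mm flat; straight sides from 18 to 36 mm up. The point is its centre, 25 mm above its underside; z up. Seated in the dish, its underside is 21 mm above the stand's underside and it centres itself. 0.07 kg.
- hasp_mid (a point): look-alike, not wanted: steel hasp plate, about 88 x 34 x 7 mm, flat, with a wide open slot in one half and a short knuckle across one short end. The point is at its centre, 3.5 mm above the bench; x along its length.
- tee_mid (a point): look-alike, not wanted: brass tee hinge, flat, 7 mm thick: a 66 mm crossbar (along y, at x -28 mm) with a narrowing strap reaching to x +41 mm. The point is near its centre, 3.5 mm above the bench.
- screwdriver_mid (a point): look-alike, not wanted: screwdriver, 120 mm long, with a straight square-sided red handle (62 x 21 x 20 mm) and a flat blade. The point is the middle of its handle, 10 mm above the bench; x runs towards the blade (butt end at x -31 mm, blade end at x +90 mm).
Not all that is in view belongs to the job. Leave any green or red look-alike of the part that bears hinge_a_mid alone.

How it is judged:
By the outcome, as a careful person would: the job done as asked, in the order asked, and still so for the second after the job is handed in, with the robot touching nothing.
It also fails if it takes over 115 s, if anything falls off the work surface, if the arm or the gripper's body presses on something with over 40 N, if the wrist force passes 120 N, or if a joint passes its speed limit or range.

## Working session

There is one attempt and no reset: what is moved stays moved. The work goes in short steps, Python scripts to look and compute and a tool call to move; the robot and the scene stay as the last step left them, time stands still between calls to the robot, and variables do not carry over. Pictures are saved under pics/ and viewed, at most 14 in all, crops included, and the job is handed in when it is done.

Besides the shell and the picture viewer there is one more tool, called by a JSON object that holds its "method" and its "body". send_rows: Moves the arm, as the interface text tells. Its arguments: {"type":"object","properties":{"motion":{"type":"array"},"newtons":{"type":"number"}},"required":["motion"]}

```bash
ls; mkdir -p pics
python3 - <<'E'
from plant import telemetry, vision
import cv2
for n in ["top","side"]:
    c=vision.read_camera(n); cv2.imwrite(f"pics/{n}0.png",c["image"][:,:,::-1]); print(n,c["fovy"],c["cx"],c["cy"],c["R"],c["t"])
s=telemetry.read_state(); print(s)
E
```

```text
pics
top 56.90574594463343 316.91428206776476 237.77872523274377 [[-0.01374402 -0.99983595 -0.01179709]
 [-0.99097602  0.01519357 -0.13317536]
 [ 0.13333275  0.00986027 -0.99102228]] [-0.02618638  0.50236655  1.05181752]
side 49.11708951188606 323.01672444929295 238.33377075738866 [[-0.79907901 -0.60088708 -0.02018551]
 [-0.32784707  0.46363325 -0.82314064]
 [ 0.50397325 -0.65113665 -0.56747866]] [0.36782805 0.25392974 1.11314606]
{'time_s': 0.1, 'joint_pos': array([72.6625795 , 36.05253753,  2.20165591, 86.99243434, -1.54765481,
       57.0845847 , -1.14619854]), 'joint_vel': array([-0.0311926 , -0.19381938, -0.00188565, -0.12387209, -0.00093697,
        0.06102327, -0.07915787]), 'joint_efforts': array([ 3.50422117e-03, -5.64531112e+01,  1.23141333e+00, -1.93972260e+01,
        1.15557449e-02,  5.44194845e-03, -1.51714511e-05]), 'tool_pos': array([ 0.15238816, -0.63128361,  0.23048083]), 'orientation': array([-1.79900069e+02, -1.76388105e-04,  1.35675268e+01]), 'wrist_force': array([-0.02848069, -0.81802908, -0.43036203]), 'moment': array([-0.00533099,  0.00284978, -0.04260794]), 'grip_force': 0.0, 'grip_width': 0.08560968085934059}
```

View pics/top0.png

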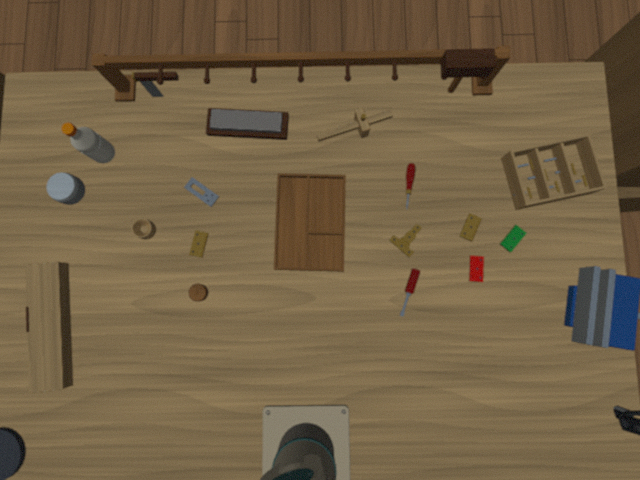

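View pics/side0.png

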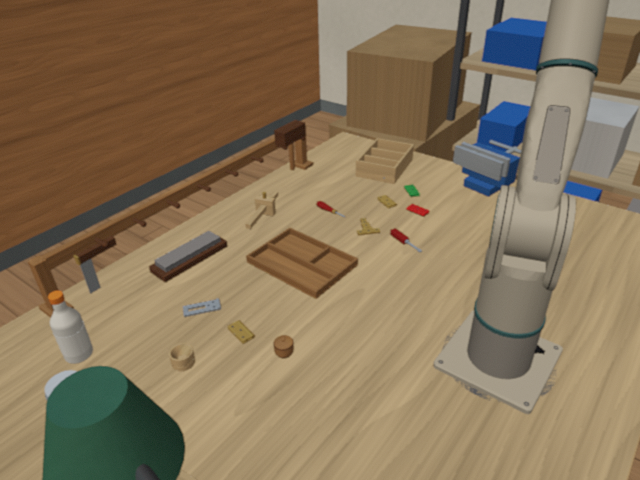

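Candidates, by top-view pixel:
- **Butt hinges:** brass parts at (199,244) and (470,227). Look-alikes are hasp (202,192), tee (406,240), red (476,268) and green (513,238).
- **Bradawl:** (410,183), against the other red-handled tool at (411,290).
- **Stand:** (144,229).
- **Pot:** (198,292).
- **Tray:** (310,222), with the full-length bay at left and the smallest bay at lower right.

I'll check these in one close crop.

```bash
cat > h.py <<'E'
import numpy as np, cv2
from plant import telemetry, vision
def cam(n): return vision.read_camera(n)
def ray(c,p,z):
    f=240/np.tan(np.radians(c["fovy"]/2)); d=np.array([(p[0]-c["cx"])/f,(p[1]-c["cy"])/f,1])
    R=np.array(c["R"]);o=-R.T@np.array(c["t"]);d=R.T@d
    return o+d*(z-o[2])/d[2]
def proj(c,X):
    f=240/np.tan(np.radians(c["fovy"]/2)); q=np.array(c["R"])@np.array(X)+c["t"]
    return np.array([c["cx"]+f*q[0]/q[2],c["cy"]+f*q[1]/q[2]])
E
python3 - <<'E'
from h import *
c=cam("top"); im=c["image"][:,:,::-1]
def cr(x,y,w,h): return cv2.resize(im[y:y+h,x:x+w],None,fx=4,fy=4,interpolation=cv2.INTER_CUBIC)
a=cr(370,150,100,150); b=cr(120,170,100,150)
cv2.imwrite("pics/crop.png",np.hstack([b,a]))
# tray-ish points and objects
for n,p,z in [("hA",(199,244),.005),("hB",(470,227),.005),("awl?",(410,175),.011),("sd?",(412,281),.01),("stand",(144,229),.034),("pot",(198,292),.04),
 ("t00",(278,176),.024),("t10",(345,176),.024),("t11",(343,270),.024),("t01",(275,270),.024)]: print(n,ray(c,p,z).round(3))
hsv=cv2.cvtColor(c["image"],cv2.COLOR_RGB2HSV)
for p in [(199,244),(470,227),(410,175),(144,229),(198,292),(310,200),(250,230),(292,220)]: print(p,hsv[p[1],p[0]])
E
```

```text
hA [0.495 0.264 0.005]
hB [ 0.527 -0.418  0.005]
awl? [ 0.662 -0.272  0.011]
sd? [ 0.394 -0.266  0.01 ]
stand [0.53  0.393 0.034]
pot [0.374 0.254 0.04 ]
t00 [0.662 0.063 0.024]
t10 [ 0.659 -0.106  0.024]
t11 [ 0.423 -0.096  0.024]
t01 [0.425 0.07  0.024]
(199, 244) [ 22 133 100]
(470, 227) [ 21 114  85]
(410, 175) [  3 228  94]
(144, 229) [ 20 100 130]
(198, 292) [ 16 148  93]
(310, 200) [ 15 151 101]
(250, 230) [ 19 108 125]
(292, 220) [ 14 147  97]
```

View pics/crop.png

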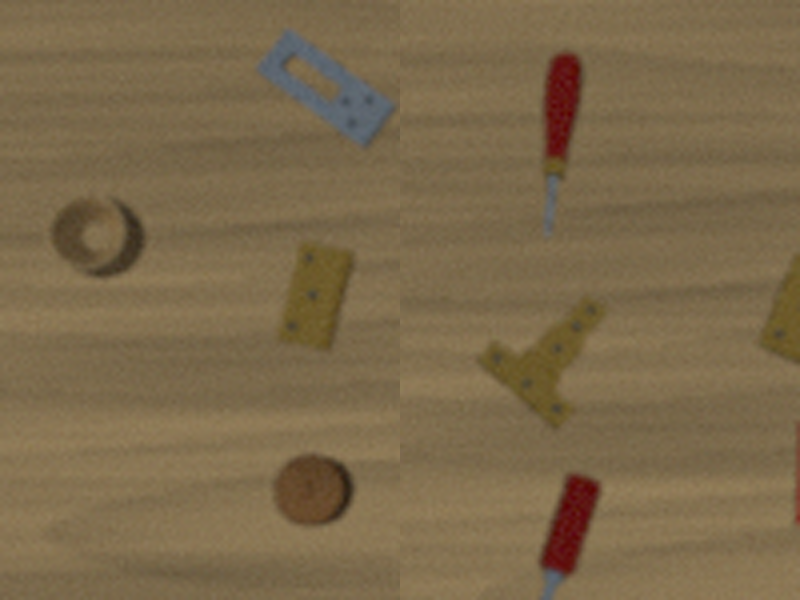

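The crop shows the upper tool at (410,183) has a pear handle and brass ferrule, so it is the bradawl. The lower one is the square-handled screwdriver. The stand is the dished ring at (144,229) and the pot is at (198,292). The three-hole brass rectangles are the butt hinges. I'll go to the right-hand hinge first.

{"method": "send_rows", "body": {"motion": [[-0.2, 1, 0.6, 0, 0], [-0.2, 1, 0.6, 0, 0], [-0.2, 1, 0.6, 0, 0]], "newtons": 40}}

```text
time_s: 0.45
tool_pos: [0.2591, -0.5678, 0.2309]
orientation: [-179.9, -0.3, 14.0]
wrist_force: [0.7, 0.5, -0.5]
grip_width: 0.0511
grip_force: 0.0
```

{"method": "send_rows", "body": {"motion": [[-0.2, 1, 0.6, 0, 0], [-0.2, 1, 0.6, 0, 0], [-0.2, 1, 0.6, 0, 0]]}}

```text
time_s: 0.75
tool_pos: [0.3589, -0.5073, 0.231]
orientation: [-179.9, -0.2, 14.0]
wrist_force: [1.8, -0.6, -0.1]
grip_width: 0.051
grip_force: 0.0
```

{"method": "send_rows", "body": {"motion": [[-0.2, 1, 0.6, 0, 0], [-0.2, 1, 0.6, 0, 0], [-0.2, 1, 0.6, 0, 0]]}}

```text
time_s: 1.05
tool_pos: [0.4584, -0.447, 0.2309]
orientation: [-179.9, -0.2, 14.0]
wrist_force: [0.2, 0.8, -0.7]
grip_width: 0.0508
grip_force: 0.0
```

{"method": "send_rows", "body": {"motion": [[-0.2, 0.2, 0.3, 0, 0], [-0.2, 0.2, 0.3, 0, 0], [-0.2, 0.2, 0.3, 0, 0]]}}

```text
time_s: 1.35
tool_pos: [0.4724, -0.4216, 0.2311]
orientation: [-180.0, 0.1, 13.7]
wrist_force: [-0.5, -0.7, 0.5]
grip_width: 0.0514
grip_force: 0.0
```

Run:
```python
from h import *
c=cam("wrist"); cv2.imwrite("pics/w1.png",c["image"][:,:,::-1]); print(c["fovy"],-np.array(c["R"]).T@c["t"],np.array(c["R"])[2]); 
s=telemetry.read_state(); print(s["time_s"],s["tool_pos"],s["orientation"],s["grip_width"],proj(c,[.527,-.418,.005]))
```

```text
69.87913187616567 [ 0.54127219 -0.40468648  0.37322691] [-0.27385037 -0.0655329  -0.95953708]
1.4 [ 0.47141291 -0.42290845  0.23121546] [1.79966983e+02 7.60513292e-02 1.35235335e+01] 0.051589800170899716 [328.61926997 162.91270123]
```

View pics/w1.png

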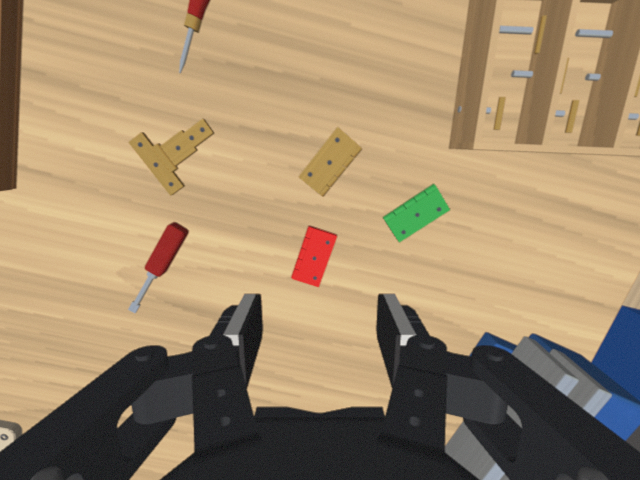

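The wrist view shows the brass hinge at (330,162), with the tee, red and green look-alikes clear of it. Next I'll segment the hinge and the tray.

```bash
cat >> h.py <<'E'
def blob(c,p,z,r=60,ref=None):
    """segment the piece at p by colour (Lab, Otsu on distance from its median), rect on plane z"""
    im=cv2.cvtColor(cv2.GaussianBlur(c["image"],(3,3),0),cv2.COLOR_RGB2LAB).astype(float)
    x,y=int(round(p[0])),int(round(p[1])); ref=np.median(im[y-4:y+5,x-4:x+5].reshape(-1,3),0)
    d=np.linalg.norm((im-ref)*[.5,1,1],axis=2); d=np.clip(d*6,0,255).astype(np.uint8)
    w=d[max(0,y-r):y+r,max(0,x-r):x+r]; th,m=cv2.threshold(w,0,255,cv2.THRESH_BINARY_INV+cv2.THRESH_OTSU)
    m=cv2.morphologyEx(m,cv2.MORPH_OPEN,np.ones((3,3),np.uint8))
    full=np.zeros(d.shape,np.uint8); full[max(0,y-r):y+r,max(0,x-r):x+r]=m
    cs,_=cv2.findContours(full,cv2.RETR_EXTERNAL,cv2.CHAIN_APPROX_NONE)
    k=max(cs,key=lambda k:cv2.pointPolygonTest(k,(float(x),float(y)),True))
    W=np.array([ray(c,q[0],z)[:2] for q in k],np.float32)
    R=cv2.minAreaRect(W*1000); B=cv2.boxPoints(R); e=B[1]-B[0]; f=B[2]-B[1]
    l=e if np.linalg.norm(e)>np.linalg.norm(f) else f
    a=np.degrees(np.arctan2(l[1],l[0]))%180
    return np.array(R[0])/1000,a,np.sort(R[1]),k
E
python3 - <<'E'
from h import *
c=cam("wrist"); C,a,s,k=blob(c,(330,166),.008)
print("wrist hinge B",C,a,s)
t=cam("top"); 
for n,p,z in [("hB",(470,227),.008),("hA",(199,240),.008),("pot",(198,292),.04),("stand",(144,229),.034),("awl",(410,175),.011)]:
    try: print(n,*blob(t,p,z,30)[:3])
    except Exception as e: print(n,e)
im=t["image"][160:285,260:360]; cv2.imwrite("pics/tray.png",cv2.resize(im[:,:,::-1],None,fx=4.8,fy=4.8,interpolation=cv2.INTER_CUBIC))
v=c["image"].copy(); cv2.drawContours(v,[k],-1,(255,0,0),1); cv2.imwrite("pics/w1c.png",v[:,:,::-1])
E
```

```text
wrist hinge B [ 0.52836523 -0.41769302] 154.49979 [32.29619598 64.15561676]
hB [ 0.52861658 -0.4167251 ] 177.09944 [148.53562927 155.03569031]
hA [0.49563321 0.2649108 ] 167.79665 [34.03584671 64.06462097]
pot [0.3728588 0.2577164] 89.21787 [40.55510712 41.34214783]
stand [0.54701843 0.39527084] 89.13435 [117.88502502 152.89343262]
awl [ 0.65991711 -0.27212238] 177.54437 [20.31081772 68.33188629]
```

View pics/tray.png

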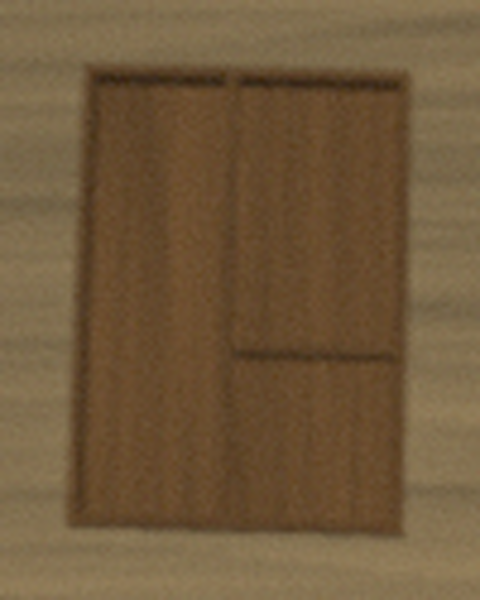

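The tray crop gives outer corners in top pixels of about (278,174), (346,175), (344,271) and (274,269). The full-length bay is at left (+y) and the smallest bay at lower right.

Now I'll grasp hinge B.

{"method": "send_rows", "body": {"motion": [[-0.2, 0.55, 0.04, -0.8, -0.434], [-0.2, 0.55, 0.04, -0.8, -0.434], [-0.2, 0.55, 0.04, -0.8, -0.434], [-0.2, 0.55, 0.04, -0.8, -0.434], [-0.2, 0.55, 0.04, -0.8, -0.434]]}}

```text
time_s: 2.0
tool_pos: [0.5263, -0.4193, 0.1505]
orientation: [179.9, 0.1, -25.9]
wrist_force: [-0.3, 0.4, 0.7]
grip_width: 0.0508
grip_force: 0.0
```

{"method": "send_rows", "body": {"motion": [[-0.2, 0, 0, -0.4, 0], [-0.2, 0, 0, -0.8, 0], [-0.2, 0, 0, -1.0, 0], [-0.2, 0, 0, -1.0, 0]]}}

```text
time_s: 2.4
tool_pos: [0.5242, -0.4175, 0.0478]
orientation: [-180.0, 0.4, -25.6]
wrist_force: [-0.7, 0.1, -0.2]
grip_width: 0.0511
grip_force: 0.0
```

Run:
```python
from h import *
c=cam("wrist"); cv2.imwrite("pics/w2.png",c["image"][:,:,::-1]); s=telemetry.read_state(); print(s["tool_pos"],s["orientation"],proj(c,[.5284,-.4177,.005]))
```

```text
[ 0.52567549 -0.41859923  0.05003222] [ 1.79990979e+02  1.68588780e-01 -2.56051475e+01] [316.26545727 267.62533973]
```

View pics/w2.png

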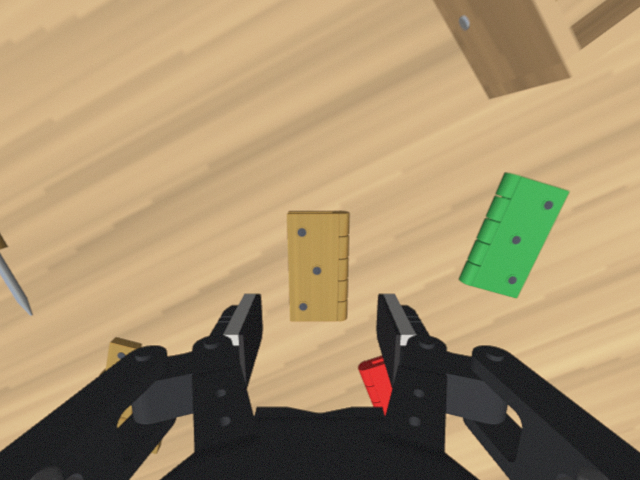

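The hinge is centred and aligned between the fingers at (317,267), so I'll descend and grip.

{"method": "send_rows", "body": {"motion": [[-0.2, 0.02, 0, -0.25, 0], [-0.2, 0.02, 0, -0.4, 0], [-0.2, 0.02, 0, -0.48, 0], [-0.2, 0.02, 0, -0.48, 0]]}}

```text
time_s: 2.85
tool_pos: [0.5289, -0.4178, 0.0029]
orientation: [-180.0, 0.1, -25.5]
wrist_force: [-0.1, -0.3, -0.8]
grip_width: 0.0513
grip_force: 0.0
```

{"method": "send_rows", "body": {"motion": [[0.4, 0, 0, 0, 0], [0.4, 0, 0, 0, 0], [0.4, 0, 0, 0, 0], [0.4, 0, 0, 0, 0]], "newtons": 40}}

```text
time_s: 3.25
tool_pos: [0.5301, -0.4186, 0.0046]
orientation: [180.0, -0.1, -25.5]
wrist_force: [-1.0, -0.7, 6.3]
grip_width: 0.0327
grip_force: 40.4
```

{"method": "send_rows", "body": {"motion": [[0.4, 0, 0, 0.3, 0], [0.4, 0, 0, 0.6, 0], [0.4, 0, 0, 1, 0], [0.4, 0, 0, 1, 0]]}}

```text
time_s: 3.65
tool_pos: [0.5325, -0.4205, 0.109]
orientation: [179.9, -0.6, -25.5]
wrist_force: [0.8, -1.7, -0.1]
grip_width: 0.0325
grip_force: 40.1
```

{"method": "send_rows", "body": {"motion": [[0.4, 0, 0.2, 0.5, -0.09], [0.4, 0, 0.6, 1, -0.18], [0.4, 0, 1, 1, -0.27], [0.4, 0, 1, 1, -0.27]]}}

```text
time_s: 4.05
tool_pos: [0.5324, -0.3094, 0.2045]
orientation: [-179.7, 0.1, -49.4]
wrist_force: [1.8, 0.1, -1.4]
grip_width: 0.0326
grip_force: 40.3
```

{"method": "send_rows", "body": {"motion": [[0.4, 0, 0.5, 0.4, -0.09], [0.4, 0, 1, 0.4, -0.18], [0.4, 0, 1, 0.4, -0.27]]}}

```text
time_s: 4.35
tool_pos: [0.5305, -0.2108, 0.2432]
orientation: [-179.9, 0.3, -74.0]
wrist_force: [1.2, -0.1, -1.4]
grip_width: 0.0325
grip_force: 40.4
```

{"method": "send_rows", "body": {"motion": [[0.4, 0, 0.5, 0, -0.09], [0.4, 0, 1, 0, -0.177], [0.4, 0, 1, 0, -0.177]]}}

```text
time_s: 4.65
tool_pos: [0.5297, -0.1066, 0.2413]
orientation: [179.8, 0.4, -89.3]
wrist_force: [1.5, 0.9, -1.7]
grip_width: 0.0321
grip_force: 40.4
```

{"method": "send_rows", "body": {"motion": [[0.4, 0, 0.5, 0, 0], [0.4, 0, 1, 0, 0], [0.4, 0, 1, 0, 0]]}}

```text
time_s: 4.95
tool_pos: [0.5289, -0.0081, 0.2415]
orientation: [179.8, 0.3, -89.2]
wrist_force: [-0.7, -0.7, -1.9]
grip_width: 0.0325
grip_force: 40.4
```

{"method": "send_rows", "body": {"motion": [[0.4, 0, 0.5, 0, 0], [0.4, 0, 0.8, 0, 0], [0.4, 0, 0.8, 0, 0], [0.4, 0, 0.8, 0, 0]]}}

```text
time_s: 5.35
tool_pos: [0.529, 0.0627, 0.2425]
orientation: [179.9, -0.0, -89.8]
wrist_force: [0.0, -0.2, -0.7]
grip_width: 0.0323
grip_force: 40.4
```

Run:
```python
from h import *
t=cam("top")
P=[ray(t,p,.024)[:2] for p in [(278.3,173.75),(345.6,175),(343.75,271.25),(274.2,269)]]
print(np.mean(P,0)); [print(p) for p in P]
c=cam("wrist"); cv2.imwrite("pics/w3.png",c["image"][:,:,::-1]); s=telemetry.read_state(); print(s["time_s"],s["tool_pos"],s["orientation"],s["grip_width"])
for p in P: print(proj(c,[*p,.024]))
```

```text
[ 0.54412559 -0.01787359]
[0.66771564 0.06180924]
[ 0.66157556 -0.10780887]
[ 0.41962186 -0.09787485]
[0.42758929 0.07238014]
5.45 [0.52929835 0.06076968 0.24302413] [ 1.79966673e+02 -5.75679884e-02 -9.00688241e+01] 0.032485449803673426
[188.32991297 216.09874665]
[175.53931555  36.11870923]
[435.06534584  48.36672541]
[412.61628109 225.81647278]
```

View pics/w3.png

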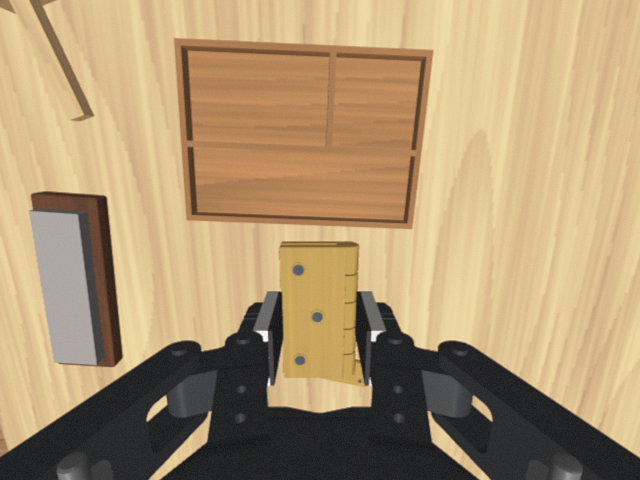

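The tray's outer top corners are at about (175,39), (432,50), (411,228) and (187,220). The hinge is held squarely; the brass bit at (360,375) is the other hinge on the bench. I'll fit the tray pose next.

Run:
```python
from h import *
c=cam("wrist"); lab=cv2.cvtColor(c["image"],cv2.COLOR_RGB2LAB).astype(float)
# tray mask by distance to tray colour vs bench colour
A=np.median(lab[80:130,220:300].reshape(-1,3),0);B=np.median(lab[100:200,450:560].reshape(-1,3),0)
m=(np.linalg.norm(lab-A,axis=2)<np.linalg.norm(lab-B,axis=2)).astype(np.uint8)*255
m[238:]=0; m[:,:150]=0
k=max(cv2.findContours(m,cv2.RETR_EXTERNAL,cv2.CHAIN_APPROX_NONE)[0],key=cv2.contourArea)
print(A,B,cv2.contourArea(k),cv2.boundingRect(k))
q=cv2.approxPolyDP(cv2.convexHull(k),8,True)[:,0]; print(q)
h=cv2.convexHull(k)
W=np.array([ray(c,p[0],.024)[:2] for p in k],np.float32)*1000
print(cv2.minAreaRect(W))
# rigid fit of hand-read corners
M=np.array([[-121.5,86.5],[121.5,86.5],[121.5,-86.5],[-121.5,-86.5]])/1000
for name,P in [("read",np.array([[175,39],[432,50],[411,228],[187,220]],float))]+([("poly",q.astype(float))] if len(q)==4 else []):
    # order: TL,TR,BR,BL
    s=P.sum(1);d=P[:,0]-P[:,1];P=P[[s.argmin(),d.argmax(),s.argmax(),d.argmin()]]
    X=np.array([ray(c,p,.024)[:2] for p in P]); mu=X.mean(0)
    H=M.T@(X-mu); a=np.arctan2(H[0,1]-H[1,0],H[0,0]+H[1,1]); R=np.array([[np.cos(a),-np.sin(a)],[np.sin(a),np.cos(a)]])
    print(name,mu,np.degrees(a),((X-mu)@R-M).round(4).tolist())
    for n,u in [("h1",(-77.5,38)),("h2",(-13.5,38)),("awl0",(0,-45.5)),("st",(73,38))]: print(n,mu+R@np.array(u)/1000)
```

```text
[151. 142. 159.] [206. 131. 156.] 43363.5 (174, 40, 259, 189)
[[174  40]
 [432  51]
 [412 227]
 [188 221]]
((546.056396484375, -15.190475463867188), (173.49847412109375, 242.57199096679688), 87.7460708618164)
read [ 0.54597549 -0.01593121] 177.72012067417882 [[0.0016, -0.0008], [-0.0011, -0.0006], [-0.0014, 0.0009], [0.0009, 0.0005]]
h1 [ 0.62190246 -0.05698415]
h2 [ 0.55795313 -0.05443817]
awl0 [0.54778552 0.02953278]
st [ 0.4715216  -0.05099712]
poly [ 0.54572643 -0.01551833] 178.05530998375028 [[0.0008, -0.0005], [-0.0008, -0.0017], [-0.0012, 0.0017], [0.0011, 0.0005]]
h1 [ 0.62189228 -0.05612638]
h2 [ 0.55792914 -0.05395456]
awl0 [0.54727046 0.02995547]
st [ 0.47147896 -0.0510192 ]
```

{"method": "send_rows", "body": {"motion": [[0.4, 0.45, -0.3, 0, -0.024], [0.4, 0.89, -0.6, -0.4, -0.024], [0.4, 0.89, -0.6, -1, -0.024], [0.4, 0.89, -0.6, -1, -0.024]]}}

```text
time_s: 5.9
tool_pos: [0.6176, -0.0011, 0.1397]
orientation: [179.8, -0.1, -92.4]
wrist_force: [-1.0, 0.5, -0.6]
grip_width: 0.0324
grip_force: 40.4
```

{"method": "send_rows", "body": {"motion": [[0.4, 0, -0.4, -0.2, 0], [0.4, 0, -0.59, -0.5, 0], [0.4, 0, -0.59, -0.9, 0], [0.4, 0, -0.59, -0.9, 0], [0.4, 0, -0.59, -0.9, 0]]}}

```text
time_s: 6.4
tool_pos: [0.6181, -0.0576, 0.0533]
orientation: [179.9, 0.0, -92.2]
wrist_force: [0.4, 0.6, -0.9]
grip_width: 0.0323
grip_force: 40.4
```

Run:
```python
from h import *
c=cam("wrist"); cv2.imwrite("pics/w4.png",c["image"][:,:,::-1]); s=telemetry.read_state(); print(s["time_s"],s["tool_pos"],s["orientation"],s["grip_width"])
```

```text
6.45 [ 0.61939426 -0.05736046  0.05461601] [-1.79905499e+02 -8.19669622e-03 -9.21949679e+01] 0.032247491301256474
```

View pics/w4.png

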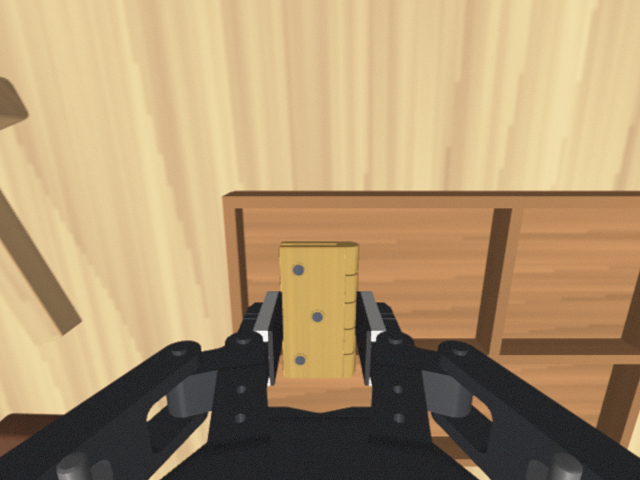

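The hinge is over the larger bay, parallel to its walls and clear of the left wall (x≈240 px). I'll lower it.

{"method": "send_rows", "body": {"motion": [[0.4, 0, 0, -0.2, 0], [0.4, 0, 0, -0.32, 0], [0.4, 0, 0, -0.4, 0], [0.4, 0, 0, -0.42, 0], [0.4, 0, 0, -0.42, 0]]}}

```text
time_s: 6.95
tool_pos: [0.6187, -0.0568, 0.0116]
orientation: [-180.0, -0.0, -92.2]
wrist_force: [0.7, 1.0, -1.2]
grip_width: 0.0324
grip_force: 40.4
```

{"method": "send_rows", "body": {"motion": [[0, 0, 0, 0, 0], [0, 0, 0, 0, 0], [0, 0, 0, 0, 0]]}}

```text
time_s: 7.25
tool_pos: [0.6189, -0.0569, 0.0118]
orientation: [-180.0, -0.0, -92.2]
wrist_force: [-0.1, -0.1, 0.7]
grip_width: 0.0433
grip_force: 0.0
```

{"method": "send_rows", "body": {"motion": [[0, 0, 0, 0.3, 0], [0, 0, 0, 0.8, 0], [0, 0, 0, 1, 0], [0, 0, 0, 1, 0]]}}

```text
time_s: 7.65
tool_pos: [0.6211, -0.0576, 0.1152]
orientation: [-179.6, -0.0, -92.2]
wrist_force: [0.3, 0.1, -1.0]
grip_width: 0.043
grip_force: 0.0
```

{"method": "send_rows", "body": {"motion": [[-0.2, -0.1, 0.3, 0.2, 0.09], [-0.2, -0.2, 0.6, 0.2, 0.18], [-0.2, -0.31, 0.8, 0.2, 0.27], [-0.2, -0.31, 0.8, 0.2, 0.27]]}}

```text
time_s: 8.05
tool_pos: [0.5852, 0.0279, 0.1303]
orientation: [179.9, 0.3, -67.5]
wrist_force: [-0.1, 0.4, 0.2]
grip_width: 0.0513
grip_force: 0.0
```

{"method": "send_rows", "body": {"motion": [[-0.2, -0.1, 0.3, 0, 0.09], [-0.2, -0.2, 0.6, 0, 0.18], [-0.2, -0.31, 0.8, 0, 0.27]]}}

```text
time_s: 8.35
tool_pos: [0.5561, 0.1046, 0.1305]
orientation: [180.0, 0.0, -43.3]
wrist_force: [0.7, 1.0, -0.5]
grip_width: 0.0511
grip_force: 0.0
```

{"method": "send_rows", "body": {"motion": [[-0.2, -0.1, 0.3, 0, 0.09], [-0.2, -0.2, 0.6, 0, 0.18], [-0.2, -0.31, 0.8, 0, 0.27]]}}

```text
time_s: 8.65
tool_pos: [0.5251, 0.1847, 0.1306]
orientation: [-180.0, 0.0, -19.0]
wrist_force: [0.6, -0.5, 0.3]
grip_width: 0.0515
grip_force: 0.0
```

{"method": "send_rows", "body": {"motion": [[-0.2, -0.1, 0.3, 0, 0.079], [-0.2, -0.2, 0.6, 0, 0.079], [-0.2, -0.31, 0.82, 0, 0.079], [-0.2, -0.31, 0.82, 0, 0.079], [-0.2, -0.31, 0.82, 0, 0.079]]}}

```text
time_s: 9.15
tool_pos: [0.4946, 0.2644, 0.1307]
orientation: [179.9, 0.0, -12.2]
wrist_force: [-0.3, -0.1, -0.2]
grip_width: 0.0516
grip_force: 0.0
```

Run:
```python
from h import *
c=cam("wrist"); s=telemetry.read_state(); print(s["time_s"],s["tool_pos"],s["orientation"],s["grip_width"])
p=proj(c,[.4956,.2649,.009]); print(p)
C,a,sz,k=blob(c,p+[0,6],.008,100); print(C,a,sz)
v=c["image"].copy(); cv2.drawContours(v,[k],-1,(255,0,0),1); 
t=cam("top"); u=cv2.resize(t["image"][165:280,265:355],None,fx=3,fy=3)
v[:u.shape[0],:u.shape[1]]=u; cv2.imwrite("pics/w5.png",v[:,:,::-1])
```

```text
9.2 [0.49508389 0.26352577 0.13086401] [ 1.79913644e+02 -1.81073180e-02 -1.22964547e+01] 0.05135357578635765
[318.25032736 237.75992154]
[0.48396155 0.26830316] 77.789444 [166.92332458 169.71426392]
```

View pics/w5.png

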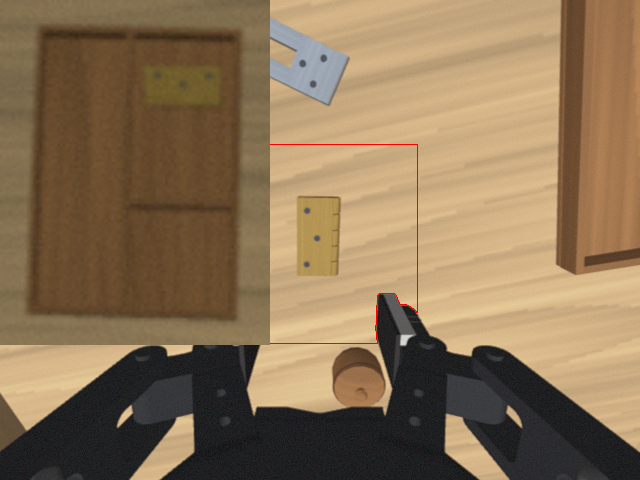

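The first hinge lies well in the larger bay. Hinge A is aligned at (318,236), and the pot behind it is clear of the fingers. I'll grasp it.

{"method": "send_rows", "body": {"motion": [[-0.2, 0.01, 0, -0.4, 0], [-0.2, 0.01, 0, -0.8, 0], [-0.2, 0.01, 0, -0.9, 0], [-0.2, 0.01, 0, -1.0, 0]]}}

```text
time_s: 9.65
tool_pos: [0.496, 0.2637, 0.0307]
orientation: [179.9, 0.0, -12.3]
wrist_force: [-0.4, 0.4, -0.5]
grip_width: 0.0513
grip_force: 0.0
```

{"method": "send_rows", "body": {"motion": [[-0.2, 0, 0, -0.2, 0], [-0.2, 0, 0, -0.28, 0], [-0.2, 0, 0, -0.28, 0]]}}

```text
time_s: 9.95
tool_pos: [0.4956, 0.2647, 0.0033]
orientation: [180.0, 0.0, -12.2]
wrist_force: [-0.9, 0.1, -0.9]
grip_width: 0.0516
grip_force: 0.0
```

{"method": "send_rows", "body": {"motion": [[0.4, 0, 0, 0, 0], [0.4, 0, 0, 0, 0], [0.4, 0, 0, 0, 0], [0.4, 0, 0, 0, 0]]}}

```text
time_s: 10.35
tool_pos: [0.4964, 0.2654, 0.0047]
orientation: [-179.9, -0.1, -12.2]
wrist_force: [-0.1, -1.5, 7.2]
grip_width: 0.0329
grip_force: 40.3
```

{"method": "send_rows", "body": {"motion": [[0.4, 0, 0, 0.3, 0], [0.4, 0, 0, 0.6, 0], [0.4, 0, 0, 1, 0], [0.4, 0, 0, 1, 0]]}}

```text
time_s: 10.75
tool_pos: [0.4988, 0.2668, 0.1083]
orientation: [-179.6, -0.4, -12.2]
wrist_force: [1.8, 1.7, 0.3]
grip_width: 0.0325
grip_force: 40.3
```

{"method": "send_rows", "body": {"motion": [[0.4, 0.05, -0.2, 0.3, -0.09], [0.4, 0.1, -0.5, 0.3, -0.18], [0.4, 0.16, -0.8, 0.3, -0.27], [0.4, 0.16, -0.8, 0.3, -0.27]]}}

```text
time_s: 11.15
tool_pos: [0.5124, 0.1796, 0.1336]
orientation: [179.9, -0.2, -37.0]
wrist_force: [0.5, 0.1, -1.1]
grip_width: 0.0323
grip_force: 40.3
```

{"method": "send_rows", "body": {"motion": [[0.4, 0.05, -0.3, 0, -0.09], [0.4, 0.1, -0.6, 0, -0.18], [0.4, 0.16, -0.8, 0, -0.27]]}}

```text
time_s: 11.45
tool_pos: [0.5272, 0.1033, 0.1331]
orientation: [180.0, -0.0, -61.1]
wrist_force: [0.2, 0.3, -0.9]
grip_width: 0.0324
grip_force: 40.3
```

{"method": "send_rows", "body": {"motion": [[0.4, 0.05, -0.3, 0, -0.09], [0.4, 0.1, -0.6, 0, -0.18], [0.4, 0.16, -0.8, 0, -0.27]]}}

```text
time_s: 11.75
tool_pos: [0.5433, 0.0232, 0.1331]
orientation: [180.0, -0.0, -85.4]
wrist_force: [0.5, 0.5, -1.2]
grip_width: 0.0324
grip_force: 40.2
```

{"method": "send_rows", "body": {"motion": [[0.4, 0.07, -0.4, -0.1, -0.079], [0.4, 0.17, -0.79, -0.3, -0.079], [0.4, 0.17, -0.79, -0.6, -0.079], [0.4, 0.17, -0.79, -0.8, -0.079], [0.4, 0.17, -0.79, -0.8, -0.079]]}}

```text
time_s: 12.25
tool_pos: [0.5581, -0.0531, 0.0504]
orientation: [179.7, 0.1, -92.2]
wrist_force: [-0.5, 0.1, -0.9]
grip_width: 0.0325
grip_force: 40.2
```

Run:
```python
from h import *
c=cam("wrist"); cv2.imwrite("pics/w6.png",c["image"][:,:,::-1]); s=telemetry.read_state(); print(s["time_s"],s["tool_pos"],s["orientation"],s["grip_width"])
```

```text
12.3 [ 0.55932696 -0.05324008  0.05203097] [ 1.79811077e+02  3.55709594e-02 -9.21442796e+01] 0.0323769540363917
```

View pics/w6.png

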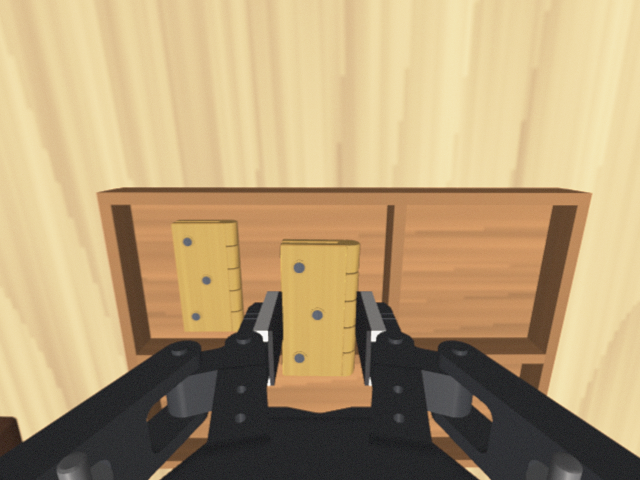

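The first hinge sits square at (206,280). The second is aligned with fingers clear of both it and the divider (x≈390 px). I'll lower it.

{"method": "send_rows", "body": {"motion": [[0.4, 0, 0, -0.2, 0], [0.4, 0, 0, -0.32, 0], [0.4, 0, 0, -0.4, 0], [0.4, 0, 0, -0.42, 0], [0.4, 0, 0, -0.42, 0]]}}

```text
time_s: 12.8
tool_pos: [0.5606, -0.0538, 0.0115]
orientation: [-180.0, -0.0, -92.2]
wrist_force: [-0.7, -0.5, -1.8]
grip_width: 0.0325
grip_force: 40.3
```

{"method": "send_rows", "body": {"motion": [[0, 0, 0, 0, 0], [0, 0, 0, 0, 0], [0, 0, 0, 0, 0]]}}

```text
time_s: 13.1
tool_pos: [0.5609, -0.0539, 0.0118]
orientation: [-179.9, -0.0, -92.2]
wrist_force: [-0.2, 0.4, 0.4]
grip_width: 0.0433
grip_force: 0.0
```

{"method": "send_rows", "body": {"motion": [[0, 0, 0, 0.3, 0], [0, 0, 0, 0.8, 0], [0, 0, 0, 1, 0], [0, 0, 0, 1, 0]]}}

```text
time_s: 13.5
tool_pos: [0.5629, -0.0544, 0.1148]
orientation: [-179.6, -0.0, -92.2]
wrist_force: [0.1, -0.2, -0.6]
grip_width: 0.043
grip_force: 0.0
```

Run:
```python
from h import *
t=cam("top"); hsv=cv2.cvtColor(t["image"],cv2.COLOR_RGB2HSV)
m=(((hsv[...,0]<8)|(hsv[...,0]>172))&(hsv[...,1]>190)).astype(np.uint8); m[210:]=0
k=max(cv2.findContours(m,cv2.RETR_EXTERNAL,cv2.CHAIN_APPROX_NONE)[0],key=cv2.contourArea)
W=np.array([ray(t,p[0],.013)[:2] for p in k],np.float32)*1000; print(cv2.minAreaRect(W),cv2.boundingRect(k))
for p in [(407,203),(410,164)]: print(ray(t,p,.011))
```

```text
((659.3467407226562, -271.7052307128906), (15.21489429473877, 62.852691650390625), 87.56145477294922) (407, 164, 7, 25)
[ 0.58996333 -0.2616679   0.011     ]
[ 0.69128981 -0.27344372  0.011     ]
```

{"method": "send_rows", "body": {"motion": [[-0.2, 0.1, -0.2, 0.4, 0.09], [-0.2, 0.2, -0.5, 0.4, 0.18], [-0.2, 0.33, -0.7, 0.4, 0.27], [-0.2, 0.33, -0.7, 0.4, 0.27]]}}

```text
time_s: 13.95
tool_pos: [0.5941, -0.128, 0.1508]
orientation: [-180.0, -0.1, -68.0]
wrist_force: [0.1, -0.7, -0.6]
grip_width: 0.0512
grip_force: 0.0
```

{"method": "send_rows", "body": {"motion": [[-0.2, 0.1, -0.2, 0, 0.09], [-0.2, 0.2, -0.5, 0, 0.18], [-0.2, 0.33, -0.7, 0, 0.27], [-0.2, 0.33, -0.7, 0, 0.36]]}}

```text
time_s: 14.35
tool_pos: [0.6264, -0.1971, 0.1498]
orientation: [179.9, -0.0, -35.4]
wrist_force: [-0.1, 0.6, -0.3]
grip_width: 0.0511
grip_force: 0.0
```

{"method": "send_rows", "body": {"motion": [[-0.2, 0.1, -0.2, 0, 0.09], [-0.2, 0.2, -0.5, 0, 0.18], [-0.2, 0.33, -0.78, 0, 0.27], [-0.2, 0.33, -0.78, 0, 0.321], [-0.2, 0.33, -0.78, 0, 0.321]]}}

```text
time_s: 14.85
tool_pos: [0.6584, -0.2716, 0.1492]
orientation: [-179.9, 0.2, -6.7]
wrist_force: [-0.3, 0.6, -0.1]
grip_width: 0.051
grip_force: 0.0
```

Run:
```python
from h import *
c=cam("wrist"); s=telemetry.read_state(); print(s["time_s"],s["tool_pos"],s["orientation"],s["grip_width"])
hsv=cv2.cvtColor(c["image"],cv2.COLOR_RGB2HSV)
m=(((hsv[...,0]<8)|(hsv[...,0]>172))&(hsv[...,1]>150)).astype(np.uint8); 
v=c["image"].copy(); 
for k in cv2.findContours(m,cv2.RETR_EXTERNAL,cv2.CHAIN_APPROX_NONE)[0]:
    if cv2.contourArea(k)<400: continue
    W=np.array([ray(c,p[0],.012)[:2] for p in k],np.float32)*1000; print(cv2.minAreaRect(W),cv2.boundingRect(k)); cv2.drawContours(v,[k],-1,(0,255,0),1)
cv2.imwrite("pics/w7.png",v[:,:,::-1])
```

```text
14.9 [ 0.65860048 -0.27031886  0.14946801] [-1.79846014e+02  1.70441305e-01 -6.72771089e+00] 0.05103811015908454
((658.5850219726562, -270.7792663574219), (21.415267944335938, 70.84944152832031), 82.66854858398438) (306, 191, 27, 83)
```

View pics/w7.png

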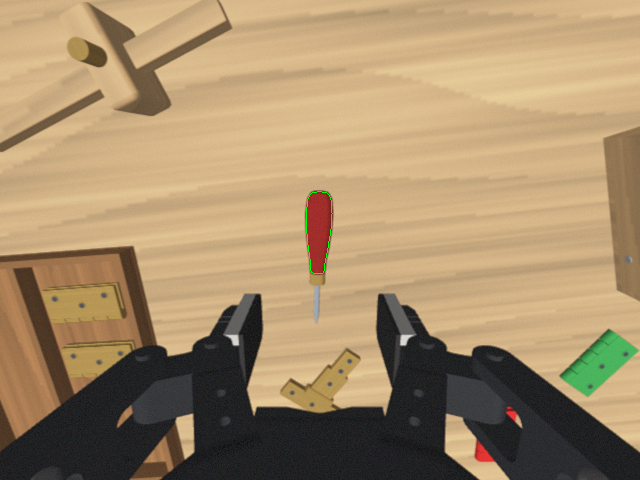

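The bradawl is centred at (318,232), handle pointing away and spike tip at (317,320), and both hinges are in the tray. I'll grasp it.

{"method": "send_rows", "body": {"motion": [[-0.2, -0.01, 0.01, -0.4, 0], [-0.2, -0.01, 0.01, -0.8, 0], [-0.2, -0.01, 0.01, -1, 0], [-0.2, -0.01, 0.01, -1.0, 0]]}}

```text
time_s: 15.3
tool_pos: [0.6554, -0.2672, 0.0468]
orientation: [-179.8, 0.5, -6.6]
wrist_force: [-0.7, 1.3, -0.6]
grip_width: 0.051
grip_force: 0.0
```

{"method": "send_rows", "body": {"motion": [[-0.2, 0, 0, -0.3, 0], [-0.2, 0, 0, -0.46, 0], [-0.2, 0, 0, -0.46, 0]]}}

```text
time_s: 15.6
tool_pos: [0.6569, -0.2692, 0.0034]
orientation: [-179.9, 0.2, -6.6]
wrist_force: [-0.2, 0.5, 0.8]
grip_width: 0.051
grip_force: 0.0
```

{"method": "send_rows", "body": {"motion": [[0.8, 0, 0, 0, 0], [0.8, 0, 0, 0, 0], [0.8, 0, 0, 0, 0], [0.8, 0, 0, 0, 0]]}}

```text
time_s: 16.0
tool_pos: [0.6598, -0.2714, 0.0072]
orientation: [180.0, -0.2, -6.6]
wrist_force: [-0.3, 1.1, 6.6]
grip_width: 0.02
grip_force: 39.9
```

{"method": "send_rows", "body": {"motion": [[0.8, 0, 0, 0.3, 0], [0.8, 0, 0, 0.6, 0], [0.8, 0, 0, 1, 0], [0.8, 0, 0, 1, 0]]}}

```text
time_s: 16.4
tool_pos: [0.6623, -0.2728, 0.1119]
orientation: [179.8, -0.6, -6.6]
wrist_force: [1.3, -0.0, 0.4]
grip_width: 0.0201
grip_force: 39.1
```

{"method": "send_rows", "body": {"motion": [[0.8, -0.1, 0.3, 0.4, 0.05], [0.8, -0.2, 0.6, 0.4, 0.05], [0.8, -0.29, 1, 0.4, 0.05], [0.8, -0.29, 1, 0.4, 0.05]]}}

```text
time_s: 16.8
tool_pos: [0.6287, -0.1621, 0.145]
orientation: [-179.6, 0.1, -1.6]
wrist_force: [1.1, 0.8, 0.1]
grip_width: 0.0201
grip_force: 39.2
```

{"method": "send_rows", "body": {"motion": [[0.8, -0.1, 0.4, 0, 0], [0.8, -0.2, 0.8, 0, 0], [0.8, -0.29, 1, 0, 0]]}}

```text
time_s: 17.1
tool_pos: [0.5997, -0.0659, 0.1448]
orientation: [-179.8, 0.1, -1.9]
wrist_force: [0.2, 1.1, -0.9]
grip_width: 0.0203
grip_force: 39.2
```

{"method": "send_rows", "body": {"motion": [[0.8, -0.1, 0.4, 0, 0], [0.8, -0.2, 0.8, 0, 0], [0.8, -0.28, 1, -0.4, 0], [0.8, -0.28, 1, -0.85, 0], [0.8, -0.28, 1, -0.85, 0]]}}

```text
time_s: 17.6
tool_pos: [0.5672, 0.0301, 0.0549]
orientation: [179.9, 0.7, -2.0]
wrist_force: [-0.8, -1.5, -0.9]
grip_width: 0.0205
grip_force: 39.2
```

Run:
```python
from h import *
c=cam("wrist"); cv2.imwrite("pics/w8.png",c["image"][:,:,::-1]); s=telemetry.read_state(); print(s["time_s"],s["tool_pos"],s["orientation"],s["grip_width"])
```

```text
17.65 [0.5698484  0.02885714 0.05793197] [179.93620524   0.39415795  -2.07970297] 0.020074020659242346
```

View pics/w8.png

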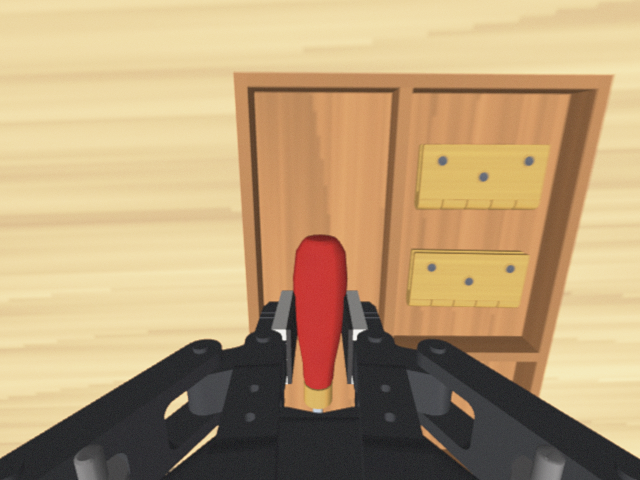

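The bradawl is held straight over the full-length bay, and both hinges lie flat and side by side. I'll lower it.

{"method": "send_rows", "body": {"motion": [[0.8, 0, 0, -0.2, 0], [0.8, 0, 0, -0.35, 0], [0.8, 0, 0, -0.44, 0], [0.8, 0, 0, -0.47, 0], [0.8, 0, 0, -0.47, 0]]}}

```text
time_s: 18.15
tool_pos: [0.5728, 0.0288, 0.0137]
orientation: [180.0, -0.0, -2.1]
wrist_force: [-0.3, -0.3, -1.7]
grip_width: 0.0201
grip_force: 39.3
```

{"method": "send_rows", "body": {"motion": [[0.2, 0, 0, 0, 0], [0.2, 0, 0, 0, 0], [0.2, 0, 0, 0, 0]]}}

```text
time_s: 18.45
tool_pos: [0.5729, 0.0292, 0.0139]
orientation: [-180.0, -0.1, -2.1]
wrist_force: [-0.0, 0.4, 0.1]
grip_width: 0.0342
grip_force: 0.0
```

{"method": "send_rows", "body": {"motion": [[0.2, 0, 0, 0.3, 0], [0.2, 0, 0, 0.8, 0], [0.2, 0, 0, 1, 0], [0.2, 0, 0, 1, 0]]}}

```text
time_s: 18.85
tool_pos: [0.5752, 0.0293, 0.1171]
orientation: [-180.0, -0.4, -2.1]
wrist_force: [0.2, 0.2, 0.1]
grip_width: 0.0343
grip_force: 0.0
```

Run:
```python
from h import *
t=cam("top"); g=t["image"]
v=cv2.resize(np.hstack([g[165:280,265:355],g[190:305,120:220]]),None,fx=4,fy=4,interpolation=cv2.INTER_CUBIC); cv2.imwrite("pics/t9.png",v[:,:,::-1])
```

```text
(no output)
```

View pics/t9.png

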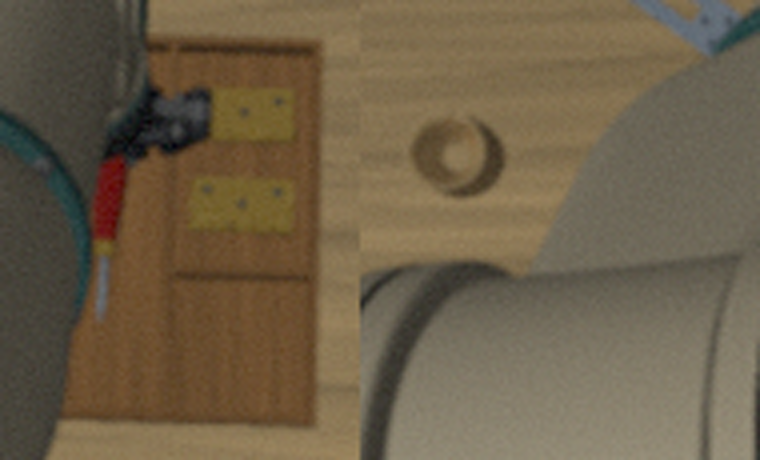

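All three pieces are in their bays: hinges at about (245,112) and (240,205) in the crop, bradawl in the left bay. Stand next, located numerically from the wrist camera.

{"method": "send_rows", "body": {"motion": [[-0.6, 0, 0.2, 0.5, 0], [-0.6, -0.1, 0.6, 0.8, 0], [-0.6, -0.2, 0.9, 1, 0], [-0.6, -0.2, 0.9, 1, 0]]}}

```text
time_s: 19.3
tool_pos: [0.552, 0.1262, 0.2149]
orientation: [-179.7, -0.1, -1.6]
wrist_force: [-0.1, -0.3, -0.4]
grip_width: 0.0684
grip_force: 0.0
```

{"method": "send_rows", "body": {"motion": [[-0.6, -0.1, 0.4, 0.2, 0], [-0.6, -0.2, 0.8, 0.4, 0], [-0.6, -0.2, 0.9, 0.4, 0]]}}

```text
time_s: 19.6
tool_pos: [0.5314, 0.2151, 0.254]
orientation: [-179.8, -0.0, -1.7]
wrist_force: [0.0, 0.4, -0.2]
grip_width: 0.0681
grip_force: 0.0
```

{"method": "send_rows", "body": {"motion": [[-0.6, -0.1, 0.4, 0, 0], [-0.6, -0.2, 0.8, 0, 0], [-0.6, -0.2, 0.9, 0, 0]]}}

```text
time_s: 19.9
tool_pos: [0.5095, 0.3043, 0.2512]
orientation: [-179.9, 0.2, -1.7]
wrist_force: [0.3, 0.0, 0.0]
grip_width: 0.0684
grip_force: 0.0
```

{"method": "send_rows", "body": {"motion": [[-0.6, -0.1, 0.4, 0, 0], [-0.6, -0.13, 0.8, 0, 0], [-0.6, -0.13, 0.9, 0, 0], [-0.6, -0.13, 0.9, 0, 0]]}}

```text
time_s: 20.3
tool_pos: [0.4988, 0.39, 0.2513]
orientation: [179.9, 0.1, -1.9]
wrist_force: [0.3, -0.7, 0.3]
grip_width: 0.0685
grip_force: 0.0
```

Run:
```python
from h import *
c=cam("wrist"); s=telemetry.read_state(); print(s["time_s"],s["tool_pos"],s["orientation"],s["grip_width"])
cv2.imwrite("pics/w10.png",c["image"][:,:,::-1])
p=proj(c,[.53,.393,.034]); e=proj(c,[.53,.418,.034]); r=np.linalg.norm(e-p); print(p,r)
g=cv2.medianBlur(cv2.cvtColor(c["image"],cv2.COLOR_RGB2GRAY),3)
o=np.array([int(p[0])-90,int(p[1])-90]).clip(0); w=g[o[1]:o[1]+180,o[0]:o[0]+180]
for pr in (20,30):
    H=cv2.HoughCircles(w,cv2.HOUGH_GRADIENT,1,6,param1=80,param2=pr,minRadius=int(r*.75),maxRadius=int(r*1.15))
    if H is not None:
        for x,y,q in H[0][:4]: print(pr,x+o[0],y+o[1],q,ray(c,(x+o[0],y+o[1]),.034), q/r*25)
t=cam("top"); gt=cv2.cvtColor(t["image"],cv2.COLOR_RGB2GRAY); 
gt=cv2.resize(gt[200:260,115:175],None,fx=4,fy=4,interpolation=cv2.INTER_CUBIC)
H=cv2.HoughCircles(gt,cv2.HOUGH_GRADIENT,1,8,param1=60,param2=15,minRadius=34,maxRadius=50)
if H is not None:
    for x,y,q in H[0][:4]: print("top",x/4+115,y/4+200,q/4,ray(t,(x/4+115,y/4+200),.034))
```

```text
20.35 [0.49960274 0.38770464 0.25170482] [ 1.79826149e+02  7.03971888e-02 -2.09328079e+00] 0.06813350282796388
[315.1744349 185.5745461] 24.10928218543167
20 306.5 182.5 21.3 [0.53344842 0.40184479 0.034     ] 22.086928048330005
30 306.5 179.5 19.6 [0.53650212 0.40171032 0.034     ] 20.324122707926644
top 145.125 226.875 12.35 [0.53551791 0.39021318 0.034     ]
top 145.625 229.125 10.0 [0.52987534 0.38875963 0.034     ]
top 142.125 228.375 8.875 [0.53188413 0.3975076  0.034     ]
```

{"method": "send_rows", "body": {"motion": [[-1, 0.1, 0.07, -0.4, 0], [-1, 0.1, 0.07, -0.9, 0], [-1, 0.1, 0.07, -1, 0], [-1, 0.1, 0.07, -1, 0], [-1, 0.1, 0.07, -1, 0]]}}

```text
time_s: 20.9
tool_pos: [0.5111, 0.3957, 0.1553]
orientation: [-179.9, -0.1, -2.2]
wrist_force: [0.2, 0.3, 0.2]
grip_width: 0.0854
grip_force: 0.0
```

Run:
```python
from h import *
c=cam("wrist"); s=telemetry.read_state(); print(s["time_s"],s["tool_pos"],s["grip_width"])
cv2.imwrite("pics/w11.png",c["image"][:,:,::-1])
# plane z=.034 seen from above, 0.5 mm/px, origin (0.47,0.33), x->right,y->down
q=np.float32([[0,0],[240,0],[240,240],[0,240]]); src=np.float32([proj(c,[.47+.0005*a,.33+.0005*b,.034]) for a,b in q])
w=cv2.warpPerspective(c["image"],cv2.getPerspectiveTransform(src,q),(241,241)); cv2.imwrite("pics/r11.png",w[:,:,::-1])
g=cv2.GaussianBlur(cv2.cvtColor(w,cv2.COLOR_RGB2GRAY),(5,5),1)
for lo,hi in ((38,45),(46,54)):
    H=cv2.HoughCircles(g,cv2.HOUGH_GRADIENT,1,5,param1=60,param2=12,minRadius=lo,maxRadius=hi)
    if H is not None:
        for x,y,r in H[0][:3]: print(lo,(.47+.0005*x).round(4),(.33+.0005*y).round(4),r/2)
```

```text
20.95 [0.51126157 0.39633922 0.15589246] 0.08509978851892432
38 0.5342 0.4012 21.1
38 0.5392 0.4012 22.2
38 0.5412 0.3998 20.0
46 0.5352 0.4023 23.95
46 0.5372 0.4008 23.85
46 0.5352 0.3988 23.95
```

{"method": "send_rows", "body": {"motion": [[-1, 0.24, 0.05, -0.3, 0], [-1, 0.24, 0.05, -0.5, 0], [-1, 0.24, 0.05, -0.7, 0], [-1, 0.24, 0.05, -0.7, 0]]}}

```text
time_s: 21.35
tool_pos: [0.533, 0.4006, 0.0829]
orientation: [179.9, 0.1, -2.1]
wrist_force: [-0.8, 0.0, 0.1]
grip_width: 0.0852
grip_force: 0.0
```

{"method": "send_rows", "body": {"motion": [[-1, 0, 0, -0.3, 0], [-1, 0, 0, -0.5, 0], [-1, 0, 0, -0.65, 0], [-1, 0, 0, -0.65, 0]]}}

```text
time_s: 21.75
tool_pos: [0.5332, 0.401, 0.018]
orientation: [180.0, 0.1, -2.1]
wrist_force: [-0.6, -1.8, -0.5]
grip_width: 0.0852
grip_force: 0.0
```

{"method": "send_rows", "body": {"motion": [[-0.6, 0, 0, 0, 0], [-0.4, 0, 0, 0, 0], [-0.2, 0, 0, 0, 0], [0, 0, 0, 0, 0], [0, 0, 0, 0, 0]], "newtons": 25}}

```text
time_s: 22.25
tool_pos: [0.5342, 0.4017, 0.0197]
orientation: [-179.9, -0.1, -2.1]
wrist_force: [-1.3, 0.1, 7.1]
grip_width: 0.0482
grip_force: 25.9
```

{"method": "send_rows", "body": {"motion": [[0, 0, 0, 0.3, 0], [0, 0, 0, 0.6, 0], [0, 0, 0, 1, 0], [0, 0, 0, 1, 0]]}}

```text
time_s: 22.65
tool_pos: [0.537, 0.4034, 0.1244]
orientation: [-179.6, -0.5, -2.1]
wrist_force: [1.5, 0.1, 0.8]
grip_width: 0.0482
grip_force: 26.5
```

Run:
```python
from h import *
s=telemetry.read_state(); print(s["time_s"],s["tool_pos"],s["orientation"],s["grip_width"],s["grip_force"],s["wrist_force"])
c=cam("wrist"); cv2.imwrite("pics/w12.png",c["image"][:,:,::-1])
# rim plane in tool frame: bottom z = tool z-.018, rim +.034
z=s["tool_pos"][2]-.018+.034; X=s["tool_pos"]; o=X[:2]-.06
q=np.float32([[0,0],[240,0],[240,240],[0,240]]); src=np.float32([proj(c,[o[0]+.0005*a,o[1]+.0005*b,z]) for a,b in q])
w=cv2.warpPerspective(c["image"],cv2.getPerspectiveTransform(src,q),(241,241)); cv2.imwrite("pics/r12.png",w[:,:,::-1])
g=cv2.GaussianBlur(cv2.cvtColor(w,cv2.COLOR_RGB2GRAY),(5,5),1)
for lo,hi in ((38,45),(46,54)):
    H=cv2.HoughCircles(g,cv2.HOUGH_GRADIENT,1,5,param1=60,param2=12,minRadius=lo,maxRadius=hi)
    if H is not None:
        for x,y,r in H[0][:3]: print(lo,x/2-60,y/2-60,r/2)
```

```text
22.65 [0.53702795 0.40341557 0.12437325] [-179.60594317   -0.49057095   -2.10581801] 0.04817590168393676 26.511871917173266 [1.4933377  0.13448686 0.7798514 ]
38 2.75 -1.25 22.2
38 0.25 -1.25 22.2
38 14.25 -0.75 20.4
46 1.25 0.25 24.4
46 7.75 -2.25 26.7
46 5.25 0.25 26.7
```

{"method": "send_rows", "body": {"motion": [[0, -0.05, -0.2, 0.2, 0], [0, -0.1, -0.6, 0.2, 0], [0, -0.13, -1, 0.2, 0]]}}

```text
time_s: 23.0
tool_pos: [0.5193, 0.3006, 0.1377]
orientation: [180.0, 0.0, -2.0]
wrist_force: [1.8, -1.4, -1.1]
grip_width: 0.0481
grip_force: 26.5
```

{"method": "send_rows", "body": {"motion": [[0, -0.05, -0.4, 0, 0], [0, -0.1, -0.8, 0, 0], [0, -0.13, -1, 0, 0]]}}

```text
time_s: 23.3
tool_pos: [0.5061, 0.1963, 0.1374]
orientation: [179.8, 0.1, -2.3]
wrist_force: [0.4, 1.5, -0.5]
grip_width: 0.0484
grip_force: 26.5
```

{"method": "send_rows", "body": {"motion": [[0, -0.05, -0.4, 0, 0], [0, -0.1, -0.8, 0, 0], [0, -0.13, -1, 0, 0]]}}

```text
time_s: 23.6
tool_pos: [0.4929, 0.0969, 0.1375]
orientation: [179.9, 0.1, -2.3]
wrist_force: [-0.2, -0.6, -1.1]
grip_width: 0.048
grip_force: 26.5
```

{"method": "send_rows", "body": {"motion": [[0, -0.05, -0.4, 0, 0], [0, -0.1, -0.8, 0, 0], [0, -0.13, -1, 0, 0]]}}

```text
time_s: 23.9
tool_pos: [0.4799, -0.0028, 0.1376]
orientation: [179.9, 0.1, -2.3]
wrist_force: [0.6, 0.4, -0.1]
grip_width: 0.0478
grip_force: 26.5
```

{"method": "send_rows", "body": {"motion": [[0, -0.05, -0.3, 0, 0], [0, -0.11, -0.51, 0, 0], [0, -0.11, -0.51, -0.4, 0], [0, -0.11, -0.51, -0.7, 0], [0, -0.11, -0.51, -0.7, 0]]}}

```text
time_s: 24.4
tool_pos: [0.4671, -0.0497, 0.065]
orientation: [-180.0, 0.5, -2.1]
wrist_force: [-0.7, 0.4, -0.2]
grip_width: 0.048
grip_force: 26.5
```

{"method": "send_rows", "body": {"motion": [[0, 0, 0, -0.2, 0], [0, 0, 0, -0.3, 0], [0, 0, 0, -0.4, 0], [0, 0, 0, -0.43, 0], [0, 0, 0, -0.43, 0]]}}

```text
time_s: 24.9
tool_pos: [0.4707, -0.0498, 0.0259]
orientation: [-180.0, -0.0, -2.1]
wrist_force: [0.1, 0.3, -0.3]
grip_width: 0.0477
grip_force: 26.5
```

{"method": "send_rows", "body": {"motion": [[-0.3, 0, 0, 0, 0], [-0.5, 0, 0, 0, 0], [-0.5, 0, 0, 0, 0]]}}

```text
time_s: 25.2
tool_pos: [0.4707, -0.0499, 0.0256]
orientation: [180.0, -0.0, -2.1]
wrist_force: [0.0, -0.8, 0.4]
grip_width: 0.0642
grip_force: 0.0
```

{"method": "send_rows", "body": {"motion": [[-0.5, 0, 0, 0.3, 0], [-0.5, 0, 0, 0.8, 0], [-0.5, 0, 0, 1, 0], [-0.5, 0, 0, 1, 0], [-0.5, 0, 0, 1, 0]]}}

```text
time_s: 25.7
tool_pos: [0.4705, -0.0497, 0.1254]
orientation: [-180.0, -0.0, -2.1]
wrist_force: [-0.4, -0.3, 1.1]
grip_width: 0.064
grip_force: 0.0
```

```bash
cat >> h.py <<'E'
def circles(c,x0,y0,z,bands,p2=12,name=None):
    o=np.array([x0,y0])-.06; q=np.float32([[0,0],[240,0],[240,240],[0,240]]); src=np.float32([proj(c,[o[0]+.0005*a,o[1]+.0005*b,z]) for a,b in q])
    w=cv2.warpPerspective(c["image"],cv2.getPerspectiveTransform(src,q),(241,241))
    if name: cv2.imwrite(name,w[:,:,::-1])
    g=cv2.GaussianBlur(cv2.cvtColor(w,cv2.COLOR_RGB2GRAY),(5,5),1)
    for lo,hi in bands:
        H=cv2.HoughCircles(g,cv2.HOUGH_GRADIENT,1,5,param1=60,param2=p2,minRadius=lo,maxRadius=hi)
        if H is not None:
            for x,y,r in H[0][:3]: print(lo,(o+[.0005*x,.0005*y]).round(4),r/2)
E
python3 - <<'E'
from h import *
s=telemetry.read_state(); print(s["time_s"],s["tool_pos"],s["grip_width"])
c=cam("wrist"); circles(c,.4715,-.0507,.040,((40,44),(47,53)),name="pics/r13.png"); cv2.imwrite("pics/w13.png",c["image"][:,:,::-1])
t=cam("top"); circles(t,.373,.2577,.045,((38,46),),8,"pics/r14.png")
E
```

```text
25.7 [ 0.4705103  -0.04974787  0.12544031] 0.06399078174428696
40 [ 0.4708 -0.0504] 21.7
40 [ 0.4728 -0.0469] 21.7
40 [ 0.4678 -0.0479] 21.15
47 [ 0.4708 -0.0499] 24.5
47 [ 0.4668 -0.0494] 24.5
47 [ 0.4773 -0.0479] 24.5
38 [0.3733 0.25  ] 20.45
38 [0.3743 0.2525] 22.7
38 [0.3733 0.2555] 22.15
```

{"method": "send_rows", "body": {"motion": [[-1, -0.1, 0.4, 0.3, 0], [-1, -0.2, 0.8, 0.3, 0], [-1, -0.35, 1, 0.3, 0]]}}

```text
time_s: 26.1
tool_pos: [0.4354, 0.0533, 0.1546]
orientation: [-179.9, 0.0, -1.9]
wrist_force: [0.8, -0.0, 0.1]
grip_width: 0.0852
grip_force: 0.0
```

{"method": "send_rows", "body": {"motion": [[-1, -0.1, 0.4, 0, 0], [-1, -0.2, 0.8, 0, 0], [-1, -0.35, 1, 0, 0]]}}

```text
time_s: 26.4
tool_pos: [0.3999, 0.1534, 0.1541]
orientation: [-180.0, 0.1, -1.9]
wrist_force: [0.0, -0.5, 0.5]
grip_width: 0.0856
grip_force: 0.0
```

{"method": "send_rows", "body": {"motion": [[-1, -0.2, 0.5, 0, 0], [-1, -0.4, 1, 0, 0], [-1, -0.4, 1, 0, 0], [-1, -0.4, 1, 0, 0], [-1, -0.4, 1, 0, 0]]}}

```text
time_s: 26.9
tool_pos: [0.3605, 0.2486, 0.1545]
orientation: [179.9, 0.1, -2.2]
wrist_force: [-0.1, -0.8, -0.4]
grip_width: 0.0853
grip_force: 0.0
```

Run:
```python
from h import *
s=telemetry.read_state(); print(s["time_s"],s["tool_pos"],s["orientation"],s["grip_width"])
c=cam("wrist"); cv2.imwrite("pics/w15.png",c["image"][:,:,::-1])
print(proj(c,[.3735,.256,.04]))
circles(c,.3735,.256,.036,((40,46),),12,"pics/r15.png")
# colour blob of the pot against the bench
lab=cv2.cvtColor(c["image"],cv2.COLOR_RGB2LAB).astype(float); p=proj(c,[.3735,.256,.04]).astype(int)
m=((lab[...,1]-128>12)&(lab[...,0]>40)).astype(np.uint8); m=cv2.morphologyEx(m,cv2.MORPH_OPEN,np.ones((3,3),np.uint8))
n,l,st,ce=cv2.connectedComponentsWithStats(m)
for i in range(1,n):
    if st[i,4]>500: print(st[i],ce[i],ray(c,ce[i],.025))
print(lab[p[1],p[0]],lab[p[1]-60,p[0]+60])
```

```text
26.9 [0.36048954 0.24855763 0.154535  ] [ 1.79875554e+02  6.40709392e-02 -2.16194894e+00] 0.08529639531640167
[308.75689978 225.08422598]
40 [0.3748 0.2583] 22.7
40 [0.3728 0.2568] 20.5
40 [0.3753 0.2548] 22.7
[121. 140. 154.] [180. 134. 154.]
```

{"method": "send_rows", "body": {"motion": [[-1, 0.13, 0.07, -0.3, 0], [-1, 0.13, 0.07, -0.5, 0], [-1, 0.13, 0.07, -0.7, 0], [-1, 0.13, 0.07, -0.7, 0]]}}

```text
time_s: 27.35
tool_pos: [0.3731, 0.2541, 0.0834]
orientation: [179.8, 0.2, -2.3]
wrist_force: [-0.9, 0.3, 1.7]
grip_width: 0.0853
grip_force: 0.0
```

{"method": "send_rows", "body": {"motion": [[-1, 0, 0, -0.3, 0], [-1, 0, 0, -0.5, 0], [-1, 0, 0, -0.7, 0], [-1, 0, 0, -0.7, 0]]}}

```text
time_s: 27.75
tool_pos: [0.3735, 0.256, 0.017]
orientation: [-180.0, 0.1, -2.3]
wrist_force: [-0.2, -0.8, 0.3]
grip_width: 0.0852
grip_force: 0.0
```

{"method": "send_rows", "body": {"motion": [[-0.5, 0, 0, 0, 0], [-0.3, 0, 0, 0, 0], [-0.1, 0, 0, 0, 0], [0.1, 0, 0, 0, 0], [0.2, 0, 0, 0, 0]], "newtons": 25}}

```text
time_s: 28.25
tool_pos: [0.3733, 0.2571, 0.0178]
orientation: [-179.9, 0.1, -2.1]
wrist_force: [-0.6, -0.5, 5.1]
grip_width: 0.0419
grip_force: 24.6
```

{"method": "send_rows", "body": {"motion": [[0.2, 0, 0, 0, 0], [0.2, 0, 0, 0.4, 0], [0.2, 0, 0, 0.8, 0], [0.2, 0, 0, 1, 0], [0.2, 0, 0, 1, 0]]}}

```text
time_s: 28.75
tool_pos: [0.3743, 0.2579, 0.1196]
orientation: [-179.8, -0.1, -2.1]
wrist_force: [0.5, 0.3, -0.6]
grip_width: 0.042
grip_force: 26.2
```

Run:
```python
from h import *
s=telemetry.read_state(); X=s["tool_pos"]; print(s["time_s"],X,s["grip_width"],s["grip_force"])
c=cam("wrist"); cv2.imwrite("pics/w16.png",c["image"][:,:,::-1])
circles(c,X[0],X[1],X[2]-.016+.036,((40,46),),12,"pics/r16.png")
```

```text
28.75 [0.37425574 0.25789364 0.11959783] 0.04199395335113695 26.15971975028515
40 [0.3745 0.2586] 20.45
40 [0.377  0.2581] 22.7
40 [0.374  0.2556] 22.7
```

{"method": "send_rows", "body": {"motion": [[0.2, 0.1, -0.3, 0.3, 0], [0.2, 0.2, -0.7, 0.3, 0], [0.2, 0.32, -1, 0.3, 0]]}}

```text
time_s: 29.1
tool_pos: [0.4042, 0.1552, 0.1466]
orientation: [179.9, 0.2, -2.1]
wrist_force: [0.9, 0.2, -0.9]
grip_width: 0.0416
grip_force: 26.1
```

{"method": "send_rows", "body": {"motion": [[0.2, 0.1, -0.3, 0, 0], [0.2, 0.2, -0.7, 0, 0], [0.2, 0.32, -1, 0, 0]]}}

```text
time_s: 29.4
tool_pos: [0.4358, 0.0546, 0.1459]
orientation: [179.9, 0.3, -2.2]
wrist_force: [0.3, 0.9, -0.7]
grip_width: 0.0422
grip_force: 26.1
```

{"method": "send_rows", "body": {"motion": [[0.2, 0.1, -0.4, 0, 0], [0.2, 0.2, -0.8, 0, 0], [0.2, 0.33, -1, 0, 0], [0.2, 0.33, -1.0, 0, 0]]}}

```text
time_s: 29.8
tool_pos: [0.4708, -0.0471, 0.1462]
orientation: [179.8, 0.1, -2.5]
wrist_force: [-0.4, 0.1, 0.5]
grip_width: 0.0417
grip_force: 26.1
```

{"method": "send_rows", "body": {"motion": [[0.2, 0, -0.07, -0.2, 0], [0.2, 0, -0.07, -0.5, 0], [0.2, 0, -0.07, -0.85, 0], [0.2, 0, -0.07, -0.85, 0], [0.2, 0, -0.07, -0.85, 0]]}}

```text
time_s: 30.3
tool_pos: [0.4686, -0.0494, 0.0614]
orientation: [-180.0, 0.3, -2.1]
wrist_force: [0.2, -0.7, 0.6]
grip_width: 0.0419
grip_force: 26.2
```

{"method": "send_rows", "body": {"motion": [[0.2, 0, 0, -0.05, 0], [0.2, 0, 0, -0.1, 0], [0.2, 0, 0, -0.14, 0], [0.2, 0, 0, -0.14, 0]]}}

```text
time_s: 30.7
tool_pos: [0.4697, -0.0497, 0.0479]
orientation: [-180.0, 0.1, -2.1]
wrist_force: [0.5, 0.7, -0.6]
grip_width: 0.0418
grip_force: 26.2
```

{"method": "send_rows", "body": {"motion": [[0.2, 0.01, 0, -0.01, 0], [0.2, 0.01, 0, -0.02, 0], [0.2, 0.01, 0, -0.02, 0]]}}

```text
time_s: 31.0
tool_pos: [0.4708, -0.0499, 0.0458]
orientation: [180.0, 0.1, -2.1]
wrist_force: [-0.7, 0.9, -0.2]
grip_width: 0.0419
grip_force: 26.2
```

{"method": "send_rows", "body": {"motion": [[0.1, 0, 0, 0, 0], [0.0, 0, 0, 0, 0], [-0.3, 0, 0, 0, 0], [-0.6, 0, 0, 0, 0], [-0.6, 0, 0, 0, 0]]}}

```text
time_s: 31.5
tool_pos: [0.4707, -0.0499, 0.0459]
orientation: [180.0, 0.1, -2.1]
wrist_force: [-1.1, 0.2, -0.4]
grip_width: 0.0683
grip_force: 0.0
```

{"method": "send_rows", "body": {"motion": [[-0.6, 0, 0, 0.2, 0], [-0.6, 0, 0, 0.5, 0], [-0.6, 0, 0, 1, 0], [-0.6, 0, 0, 1, 0]]}}

```text
time_s: 31.9
tool_pos: [0.474, -0.0508, 0.1504]
orientation: [180.0, -0.4, -2.1]
wrist_force: [1.3, -0.3, 0.1]
grip_width: 0.0684
grip_force: 0.0
```

{"method": "send_rows", "body": {"motion": [[-0.6, -0.3, -0.3, 0.5, 0], [-0.6, -0.3, -0.7, 0.7, 0], [-0.6, -0.3, -1, 0.7, 0]]}}

```text
time_s: 32.2
tool_pos: [0.4412, -0.1515, 0.2184]
orientation: [180.0, -0.1, -2.1]
wrist_force: [0.3, 0.2, -0.5]
grip_width: 0.0683
grip_force: 0.0
```

{"method": "send_rows", "body": {"motion": [[-0.6, 0, -0.4, 0, 0], [-0.6, 0, -0.8, 0, 0], [-0.6, 0, -1, 0, 0]]}}

```text
time_s: 32.5
tool_pos: [0.44, -0.2537, 0.216]
orientation: [179.9, 0.1, -2.3]
wrist_force: [0.2, -0.7, -0.3]
grip_width: 0.0686
grip_force: 0.0
```

{"method": "send_rows", "body": {"motion": [[-0.6, 0, -0.4, 0, 0], [-0.6, 0, -0.8, 0, 0], [-0.6, 0, -1, 0, 0], [-0.6, 0, -1, 0, 0]]}}

```text
time_s: 32.9
tool_pos: [0.4394, -0.3536, 0.2156]
orientation: [179.8, 0.2, -2.4]
wrist_force: [-1.0, 0.9, -0.0]
grip_width: 0.0685
grip_force: 0.0
```

Run:
```python
from h import *
t=cam("top"); s=cam("side"); print(telemetry.read_state()["time_s"])
a=cv2.resize(t["image"][160:285,255:365],(440,500),interpolation=cv2.INTER_CUBIC); b=cv2.resize(s["image"][215:305,235:370],(360,240),interpolation=cv2.INTER_CUBIC)
v=np.zeros((500,800,3),np.uint8); v[:,:440]=a; v[:240,440:]=b; cv2.imwrite("pics/fin.png",v[:,:,::-1])
```

```text
33.0
```

View pics/fin.png

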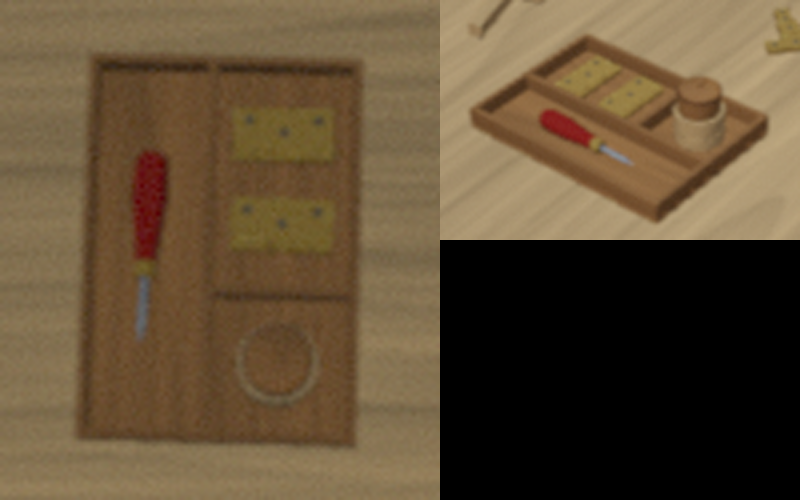

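The final view shows both hinges flat and side by side at (284,135) and (282,225). The bradawl lies flat at (148,240), and the pot sits upright and concentric in the stand at (278,362). I'll hand in.

```bash
python3 -c "
from plant import workorder; print(workorder.hand_in())"
```

```text
the job is handed in; nothing more can be done
None
```

The tray is packed as asked and handed in at about 33 s: both butt hinges are in the larger short bay, the bradawl is in the full-length bay, and the pot is seated in the stand in the smallest bay; I touched nothing else, and the hand-in returned no verdict.

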